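# Clear the violin maker's bench into its trays

## Task

Sort the things on the bench: put both brass finger planes in the green-floored tray, standing on their soles, and both wooden spool clamps in the blue-floored tray, standing upright. Nest the loose aluminium angle snugly over the shorter angle on the dark wooden block, ridge over ridge and legs against legs, so that it covers the shorter one from end to end. Leave the mug and the glue bottle where they are, and let go of everything.

Things in the scene. Friction and masses are not known exactly. Their poses are not given: they have to be found in the camera images.
- plane_dark: A small solid brass violin maker's finger plane with a black wedge, standing on its flat sole; 60 mm long (its x), 28 mm wide over the flat parallel upright brass cheeks (its y; cheeks 56 mm long, 26 mm high), 36 mm high in all with wedge and blade, which slope up at the -x end and overhang it by up to 3 mm; about 220 g. Origin at the centre of the sole, z up.
- plane_red: A small solid brass violin maker's finger plane with a red wedge, standing on its flat sole; 60 mm long (its x), 28 mm wide over the flat parallel upright brass cheeks (its y; cheeks 56 mm long, 26 mm high), 36 mm high in all with wedge and blade, which slope up at the -x end and overhang it by up to 3 mm; about 220 g. Origin at the centre of the sole, z up.
- clamp_light: A wooden spool clamp with pale discs, standing upright: bottom disc 38 mm across and 18 mm high, an 8 mm steel screw, top disc 36 mm across from 46 to 64 mm height (fixed on the screw; it can be gripped across from any side), brass wing nut above it up to 78 mm (28 mm span along its x); about 90 g. Origin at the centre of the underside, z up the screw.
- clamp_dark: A wooden spool clamp with dark brown discs, standing upright: bottom disc 38 mm across and 18 mm high, an 8 mm steel screw, top disc 36 mm across from 46 to 64 mm height (fixed on the screw; it can be gripped across from any side), brass wing nut above it up to 78 mm (28 mm span along its x); about 90 g. Origin at the centre of the underside, z up the screw.
- guard: The loose bare aluminium angle (a vice jaw guard), lying on the bench like a tent, ridge up: 56 mm long along its ridge (its x) with flat upright ends, 45 mm wide over the legs (its y), 25.5 mm high; legs 32 mm wide and 4 mm thick, at a right angle; about 40 g. It can be gripped across its two ends. Origin under the ridge at mid length, at the height of the leg edges, z up.
- plane_tray: A shallow fixed pale wooden tray with a flat green floor, 120 x 172 mm outside (short side its x, long side its y), 18 mm high, walls 4 mm thick, inner floor 6 mm above the bench. Origin at the centre of its underside.
- clamp_tray: A shallow fixed pale wooden tray with a flat blue floor, 120 x 172 mm outside (short side its x, long side its y), 18 mm high, walls 4 mm thick, inner floor 6 mm above the bench. Origin at the centre of its underside.
- guard_rest: Fixed dark wooden block 90 (x) x 70 (y) x 12 mm high, with an aluminium angle of the same section as the loose one but only 40 mm long fixed on its middle, ridge up and along the block's x, ridge 37.5 mm above the bench. An angle nested over it has its origin 17.7 mm above the block's origin and hangs over 8 mm at each end. Origin at the centre of the block's underside.
- mug: White mug, 80 mm across, 90 mm high, handle to its y. Origin at the centre of the underside. Bystander, not to be moved.
- glue_bottle: White glue bottle with an orange cap, 52 mm across, 130 mm high. Origin at the centre of the underside. Bystander, not to be moved.
There are look-alikes about, which are no part of the job. There is more than one size of the guard; the one meant has the size given above.

How it is judged:
At the end, for the whole second after the job is handed in: Planes on the green tray's floor and clamps on the blue one's (height within 4 mm, tilt under 0.15 rad); loose angle over the fixed one: 9 mm along the ridge, 4 mm across, 3 mm in height, 0.12 rad in yaw, 0.1 rad in tilt; all released and at rest (x of plane_dark in the frame of plane_tray between -0.05 and 0.05 m and y of plane_dark in the frame of plane_tray between -0.075 and 0.075 m and z of plane_dark in the frame of plane_tray between 0.003 and 0.01 m and angle between each of plane_dark, plane_red, clamp_light, clamp_dark's own z axis and vertical below 0.15 rad and x of plane_red in the frame of plane_tray between -0.05 and 0.05 m and y of plane_red in the frame of plane_tray between -0.075 and 0.075 m and z of plane_red in the frame of plane_tray between 0.003 and 0.01 m and x of clamp_light in the frame of clamp_tray between -0.05 and 0.05 m and y of clamp_light in the frame of clamp_tray between -0.075 and 0.075 m and z of clamp_light in the frame of clamp_tray between 0.003 and 0.01 m and x of clamp_dark in the frame of clamp_tray between -0.05 and 0.05 m and y of clamp_dark in the frame of clamp_tray between -0.075 and 0.075 m and z of clamp_dark in the frame of clamp_tray between 0.003 and 0.01 m and x of guard in the frame of guard_rest between -0.009 and 0.009 m and y of guard in the frame of guard_rest between -0.004 and 0.004 m and z of guard in the frame of guard_rest between 0.0145 and 0.0205 m and angle between the x axis of guard and the x axis of guard_rest, either way round below 0.12 rad and angle between guard's own z axis and vertical below 0.1 rad and linear speed of each of plane_dark, plane_red, clamp_light, clamp_dark, guard below 0.02 m/s and angular speed of each of plane_dark, plane_red, clamp_light, clamp_dark, guard below 0.2 rad/s); the robot touches nothing.
It fails at once if the mug is pushed more than 20 mm (distance of mug from where it was at the start of the episode above 0.02 m).
It fails at once if the glue bottle is pushed more than 20 mm (distance of glue_bottle from where it was at the start of the episode above 0.02 m).
It also fails if it takes over 144 s, if anything falls off the work surface, if the arm or the gripper's body presses on something with over 40 N, if the wrist force passes 120 N, or if a joint passes its speed limit or range.

## Robot

A 6-joint arm with a two-finger parallel gripper is mounted at the origin on the work surface. World frame = base frame: x ahead of the robot, y to its left, z up, the work surface at z = 0. Lengths are in m, angles in rad, forces in N, time in s.
With the tool pointing down it reaches from about 0.35 to 0.725 m from the base axis. Payload 4.3 kg.
Tool frame: the origin (TCP) lies at the very end of the fingers, on their centre line; the grasp point (between the pads) lies 19 mm behind it; z points along the fingers, y is the line along which they close (so a half turn about z gives the same grasp; the last joint's range is limited). The gripper opens to 85 mm and grips with 20 to 120 N. Pads are 22 mm wide; open, the fingers measure 114 mm over their backs; the gripper's body (76 mm by 85 mm) begins 54 mm behind the grasp point. The pads swing forward as they close: fully open they stand 13 mm farther back than shut.
Start: joints at [1.084, 0.377, 0.081, 1.274, 0, 1.46], TCP at [0.212, 0.535, 0.231] pointing down, gripper open.
Joint ranges: [-2.72, 2.72], [-0.84, 1.66], [-1.02, 1.22], [-1.77, 2.12], [-1.37, 1.28], [-3.14, 3.14]. Speed limits (rad/s): [2.57, 2.57, 3.14, 3.14, 3.14, 3.14].

## Interface

Orientations are given as a 3x3 rotation matrix whose columns are the frame's x, y, z axes.
In Python, from cell import env gives the robot as it stands.
- The arm moves only by the tool play_rows, never from a script. Its argument "commands" is a list of rows, each a list of 2 entries, a list of its own where there are three numbers: the shift along the tool's x, y, z scaled (see below), then the turn about the tool's z scaled (see below). A call has 1 to 20 rows; each row shifts and turns the commanded pose from where the row before left it, along the tool's axes as they then stand; what a row does not reach is not made up. The controller multiplies each number of a shift by 20 mm and each number of a turn by 4 degrees. A row lasts 1/12 s, in which the tool goes at most 41.7 mm and 7.16 degrees, less where a joint would pass 70% of its speed; a pose out of reach is approached as far as the arm can. A call with a number of a shift or a turn outside -1 to 1 is refused whole. A call with a gripper value outside its range is refused whole. "hand" is the closure, from -1 (fully open) to 1 (shut), set as the call begins (left out, the last holds). The fingers move at their own pace and stop on an object; the grip force is fixed at half the most. Time passes only in rows, so rows that do not move let the fingers close. It gives the time, the measured TCP pose, the force, the opening and the grip force at its end, in the units of the state.
- env.read_state(): the state, without advancing time (a new reading comes with each control period).
- env.camera(name): name is "scene" or "side" or "wrist"; returns the picture (480x640x3 uint8, blue, green, red); there is no depth.
- env.camera_model(name): a dict with "fov_y" (degrees; the focal length in pixels is half the picture's height over the tangent of half this angle, whatever the lens; pixels are square), "cx", "cy" (the principal point, pixels), "dist_coeffs" ([k1, k2, p1, p2, k3] as OpenCV has them; the pictures are not rectified), "position" and "attitude" of the camera in the world. Camera axes: x right, y up, looking along -z (the intrinsics and any distortion apply to the point x, -y, -z); pixel columns grow to the right and rows downward; lengths in m; the calibration is good to about 2 mm. A picture is of the moment at which its call begins: read the wrist's pose just before it. camera_model takes no time and is no camera call; for the wrist camera it gives the pose at the moment of the call.
- env.sign_off(): hands the job in; it is judged then, once.
Trained networks look in the newest picture that a camera, given by its name, has taken for a name from the list of things; names that differ only in an ending like _2 or _b are one class to them, and where a whole thing is asked for, a point or a joint stands for the part that bears it (a point fixed in the world has none). Each returns a list of dicts, best first, with "p" (0 to 1); they miss things now and then, are a little off and sometimes report something else, mostly with a low value. They report only what shows in the picture. A call takes as long as a camera call. They do not tell look-alikes from the thing itself.
- env.boxes_of(camera, label): "location" ([x, y, z] in m, in world coordinates, good to about 4 mm: the middle of the surface that is visible of it).
- env.cut_out(camera, label): "mask" (480x640 bool, what is visible of it).
- env.pinpoint(camera, label): "location" ([x, y, z] in m, in world coordinates, good to about 4 mm: a listed point, or the origin of a listed thing).
The state is a dict: "t": time; "joint_pos": joint angles; "qvel": joint speeds; "joint_efforts": joint torques, N m; "position": TCP position; "orientation": TCP orientation; "force": force on the tool from outside, world axes, zero at the start; "ft_torque": the same for the moment, N m; "opening": opening from 0.0 (shut) to 1.0 (fully open); "grip_force": force on a finger pad.
Only numpy, scipy, OpenCV 4.12 (cv2) and the standard library are available. Lean on these libraries where they do the work, as an engineer would, in place of code of your own. Each camera call takes 0.05 s, during which the arm holds its last target. There are 200 camera calls.

## Working session

There is one attempt and no reset: what is moved stays moved. The work goes in short steps, Python scripts to look and compute and a tool call to move; the robot and the scene stay as the last step left them, time stands still between calls to the robot, and variables do not carry over. Pictures are saved under pics/ and viewed, at most 14 in all, crops included, and the job is handed in when it is done.

Besides the shell and the picture viewer there is one more tool, called after "Emit:" as a command line: name --argument value ..., lists and objects as JSON in quotes. play_rows: Moves the arm, as the interface text tells. Shifts and turns lie within -1 to 1; 1 stands for 20 mm of shift or 4 degrees of turn. Its arguments: {"type":"object","properties":{"commands":{"type":"array","items":{"type":"array"}},"hand":{"type":"number"}},"required":["commands"]}

```bash
ls; mkdir -p pics
python3 - <<'E'
from cell import env
import cv2,numpy as np
s=env.read_state();print(s['t'],s['position'],np.round(s['orientation'],3).tolist(),s['opening'])
for c in('scene','side','wrist'):
    im=env.camera(c);cv2.imwrite(f'pics/{c}0.png',im);m=env.camera_model(c);print(c,{k:np.round(v,3).tolist() for k,v in m.items()})
    for l in 'plane_dark plane_red clamp_light clamp_dark guard plane_tray clamp_tray guard_rest mug glue_bottle'.split():
        if c=='wrist':continue
        print(l,[(np.round(d['location'],3).tolist(),round(d['p'],2)) for d in env.pinpoint(c,l)][:4])
E
```

```text
pics
0.0 [0.21127788 0.53408297 0.23036634] [[-0.93, 0.368, -0.001], [0.368, 0.93, -0.002], [0.0, -0.002, -1.0]] 1.0029195170102783
scene {'fov_y': 50.613, 'cx': 325.992, 'cy': 240.699, 'dist_coeffs': [0.014, 0.0, 0.0, 0.0, 0.0], 'position': [1.129, 0.156, 1.038], 'attitude': [[-0.24, -0.797, 0.554], [0.971, -0.199, 0.134], [0.003, 0.57, 0.821]]}
plane_dark [([0.434, 0.014, 0.001], 0.53), ([0.426, 0.258, 0.002], 0.46)]
plane_red [([0.405, -0.258, -0.002], 0.61)]
clamp_light [([0.441, -0.136, 0.0], 0.66)]
clamp_dark [([0.429, 0.26, 0.003], 0.79)]
guard [([0.426, 0.142, -0.003], 0.96), ([0.285, 0.273, 0.001], 0.73), ([0.321, 0.127, 0.002], 0.71), ([0.41, -0.258, 0.0], 0.52)]
plane_tray [([0.621, -0.25, -0.001], 0.61)]
clamp_tray [([0.621, 0.002, 0.005], 0.98), ([0.405, -0.259, -0.0], 0.45)]
guard_rest [([0.622, 0.268, -0.002], 0.73)]
mug [([0.47, -0.504, -0.002], 0.75)]
glue_bottle [([0.495, 0.455, 0.001], 0.88), ([0.471, -0.505, -0.001], 0.28)]
side {'fov_y': 42.287, 'cx': 321.62, 'cy': 245.472, 'dist_coeffs': [-0.046, 0.0, 0.0, 0.0, 0.0], 'position': [-0.296, -1.071, 0.908], 'attitude': [[0.816, 0.316, -0.483], [-0.577, 0.465, -0.671], [0.012, 0.827, 0.563]]}
plane_dark [([0.441, 0.009, -0.002], 0.9)]
plane_red [([0.409, -0.257, -0.001], 0.61)]
clamp_light [([0.44, -0.13, -0.001], 0.72), ([0.625, -0.249, 0.001], 0.28)]
clamp_dark [([0.427, 0.264, 0.001], 0.82)]
guard [([0.427, 0.142, -0.0], 0.81), ([0.283, 0.268, -0.002], 0.67), ([0.324, 0.125, 0.003], 0.65)]
plane_tray [([0.624, -0.247, 0.002], 0.69)]
clamp_tray [([0.622, 0.009, -0.002], 0.66)]
guard_rest []
mug [([0.47, -0.506, 0.001], 0.79)]
glue_bottle [([0.494, 0.452, -0.001], 0.75)]
wrist {'fov_y': 71.239, 'cx': 318.665, 'cy': 238.088, 'dist_coeffs': [0.016, 0.0, 0.0, 0.0, 0.0], 'position': [0.136, 0.564, 0.374], 'attitude': [[0.368, -0.883, -0.291], [0.93, 0.35, 0.115], [0.0, -0.313, 0.95]]}
```

View pics/scene0.png

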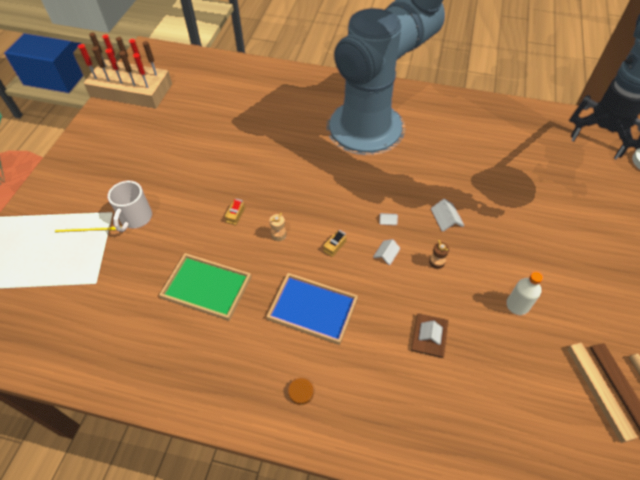

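View pics/side0.png

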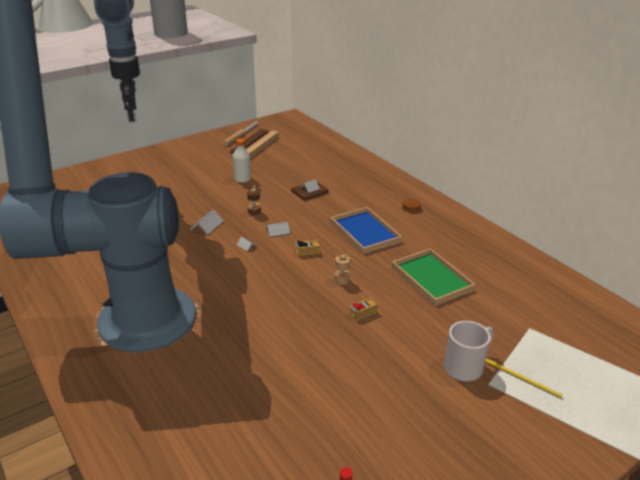

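The scene picture shows the planes at px (235,208) and (336,241), the clamps at (278,226) and (440,254), three loose angles at (388,218), (388,251) and (447,214), and the rest at (430,335). The networks agree with this. Next I'll move to a survey view with the wrist camera.

Emit:
play_rows --commands '[[[0,0,-0.6],-0.9],[[0,0,-0.6],-0.9],[[0,0,-0.6],-0.9],[[0,0,-0.6],-0.9],[[0,0,-0.6],-0.9],[[0,0,-0.5],-0.9],[[-0.6,-1,0],0],[[-0.6,-1,0],0],[[-0.6,-1,0],0],[[-0.6,-1,0],0],[[-0.6,-1,0],0],[[-0.6,-1,0],0],[[-0.6,-1,0],0],[[-0.6,-1,0],0],[[-0.6,-1,0],0],[[-0.6,-1,0],0],[[-0.6,-1,0],0],[[-0.6,-1,0],0],[[-0.6,-1,0],0],[[-0.6,-1,0],0]]' --hand -1

```text
t: 2.82
position: [0.3801, 0.2537, 0.3015]
orientation: [[-1.0, -0.0, 0.0], [-0.0, 1.0, 0.0], [-0.0, 0.0, -1.0]]
force: [0.5, -1.3, 0.4]
opening: 1.002
grip_force: 0.0
```

Emit:
play_rows --commands '[[[-0.6,-1,0],0],[[-0.6,-1,0],0],[[-0.6,-1,0],0],[[-0.6,-1,0],0],[[-0.6,-1,0],0],[[0,0,0],0],[[0,0,0],0],[[0,0,0],0],[[0,0,0],0]]'

```text
t: 3.57
position: [0.4392, 0.1554, 0.3014]
orientation: [[-1.0, -0.001, -0.0], [-0.001, 1.0, 0.0], [0.0, 0.0, -1.0]]
force: [0.4, -0.2, -0.5]
opening: 1.002
grip_force: 0.0
```

```bash
cat > h.py <<'E'
from cell import env
import cv2,numpy as np,json
NAMES='plane_dark plane_red clamp_light clamp_dark guard plane_tray clamp_tray guard_rest'.split()
def K(m):
    f=240/np.tan(np.radians(m['fov_y'])/2); return np.array([[f,0,m['cx']],[0,f,m['cy']],[0,0,1.]])
def rays(m,uv):
    n=cv2.undistortPoints(np.float64(uv).reshape(-1,1,2),K(m),np.array(m['dist_coeffs'])).reshape(-1,2)
    return np.c_[n[:,0],-n[:,1],-np.ones(len(n))]@np.array(m['attitude']).T
def plane(m,uv,z):
    d=rays(m,uv);p=np.array(m['position']);return p+d*((z-p[2])/d[:,2])[:,None]
def proj(m,P):
    q=(np.atleast_2d(P)-m['position'])@np.array(m['attitude'])*[1,-1,-1]
    return cv2.projectPoints(q,np.zeros(3),np.zeros(3),K(m),np.array(m['dist_coeffs']))[0].reshape(-1,2)
def tri(views): # [(model,uv)]
    A=np.zeros((3,3));b=np.zeros(3)
    for m,uv in views:
        d=rays(m,[uv])[0];d/=np.linalg.norm(d);M=np.eye(3)-np.outer(d,d);A+=M;b+=M@m['position']
    return np.linalg.solve(A,b)
def yaw(R): return np.degrees(np.arctan2(R[1][0],R[0][0]))
def go(x,y,z,yw=None):
    s=env.read_state();R=np.array(s['orientation']);d=np.array([x,y,z])-s['position']
    y0=yaw(R);yw=y0 if yw is None else yw
    t=-((yw-y0+90)%180-90); c,k=np.cos(np.radians(y0-t)),np.sin(np.radians(y0-t))
    R2=np.array([[c,k,0],[k,-c,0],[0,0,-1]])
    print('t',round(s['t'],1),'pos',np.round(s['position'],4),'yaw',round(y0,1),'turn',round(t/4,2),'units before turn',np.round(R.T@d/.02,2),'after',np.round(R2.T@d/.02,2))
def snap(c,f):
    m=env.camera_model(c);im=env.camera(c);cv2.imwrite(f,im);return m,im
E
cat > survey.py <<'E'
import sys
from h import *
f=sys.argv[1];m,im=snap('wrist',f'pics/{f}.png')
go(.45,.05,.3,180)
out={}
for l in NAMES:
    out[l]=[]
    for d in env.cut_out('wrist',l):
        if d['p']<.4: continue
        u8=d['mask'].astype(np.uint8);M=cv2.moments(u8,True)
        if M['m00']<30: continue
        r=cv2.minAreaRect(cv2.findNonZero(u8));out[l].append([M['m10']/M['m00'],M['m01']/M['m00']])
        print(l,round(d['p'],2),np.round(out[l][-1],0),'rect',np.round(r[1],0),round(r[2]),'area',M['m00'])
json.dump([{k:np.array(v).tolist() for k,v in m.items()},out],open(f+'.json','w'))
E
python3 survey.py w1
```

```text
t 3.6 pos [0.4392 0.1555 0.3014] yaw -179.9 turn 0.02 units before turn [-0.53 -5.27  0.07] after [-0.54 -5.27  0.07]
plane_dark 0.62 [208. 192.] rect [27. 49.] 18 area 1241.0
plane_red 0.83 [  4. 171.] rect [46. 11.] 90 area 352.0
plane_red 0.64 [208. 192.] rect [27. 47.] 18 area 1212.0
clamp_light 0.69 [ 82. 196.] rect [32. 65.] 76 area 1769.0
clamp_dark 0.7 [406. 186.] rect [44. 31.] 31 area 1126.0
clamp_dark 0.44 [218. 307.] rect [126.  77.] 6 area 7183.0
guard 0.73 [306. 184.] rect [34. 46.] 16 area 1477.0
guard 0.72 [293.  97.] rect [31. 36.] 79 area 1064.0
guard 0.57 [417.  57.] rect [76. 56.] 67 area 3899.0
guard 0.42 [218. 307.] rect [127.  78.] 5 area 7259.0
plane_tray 0.63 [ 52. 318.] rect [114.  79.] 4 area 8228.0
clamp_tray 0.81 [218. 307.] rect [128.  77.] 6 area 7195.0
guard_rest 0.75 [394. 313.] rect [55. 51.] 90 area 2577.0
```

Emit:
play_rows --commands '[[[0,-1,0],0],[[0,-1,0],0],[[0,-1,0],0],[[0,-1,0],0],[[0,-1,0],0],[[0,-1,0],0],[[0,-1,0],0],[[0,-1,0],0],[[0,-0.5,0],0],[[0,0,0],0],[[0,0,0],0],[[0,0,0],0],[[0,0,0],0]]'

```text
t: 5.1
position: [0.4396, -0.0144, 0.3013]
orientation: [[-1.0, -0.002, 0.0], [-0.002, 1.0, 0.0], [-0.0, 0.0, -1.0]]
force: [-0.3, -0.1, 0.1]
opening: 1.0
grip_force: 0.0
```

```bash
python3 survey.py w2
python3 - <<'E'
import cv2
a=cv2.imread('pics/w2.png');cv2.imwrite('pics/w2c.png',cv2.resize(a[20:400,40:640],None,fx=1.33,fy=1.33,interpolation=cv2.INTER_CUBIC))
E
```

```text
t 5.2 pos [ 0.4397 -0.0144  0.3013] yaw -179.9 turn 0.02 units before turn [-0.52  3.22  0.07] after [-0.52  3.22  0.07]
plane_dark 0.93 [339. 192.] rect [24. 46.] 24 area 1058.0
plane_red 0.86 [124. 165.] rect [52. 33.] 84 area 1544.0
clamp_light 0.93 [222. 197.] rect [32. 44.] 60 area 1192.0
clamp_dark 0.86 [547. 185.] rect [67. 32.] 13 area 1788.0
guard 0.81 [436.  96.] rect [30. 41.] 79 area 1093.0
guard 0.75 [565.  58.] rect [77. 58.] 75 area 3821.0
guard 0.57 [436. 182.] rect [36. 48.] 20 area 1601.0
plane_tray 0.68 [143. 309.] rect [130.  79.] 4 area 7299.0
clamp_tray 0.69 [330. 313.] rect [121.  79.] 6 area 9114.0
guard_rest 0.8 [511. 313.] rect [53. 64.] 9 area 2973.0
```

View pics/w2c.png

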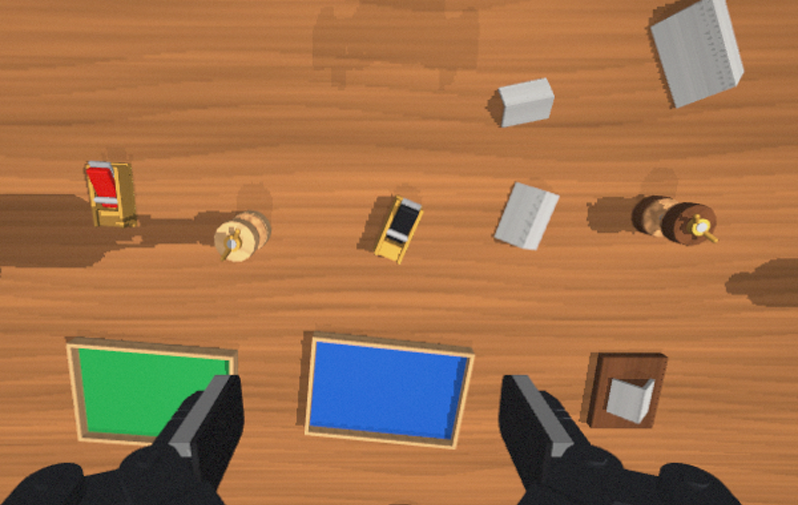

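The wrist view shows the red plane at crop px (108,195), light clamp (240,238), dark plane (400,230), mid angle (526,215), small angle (525,102), large angle (697,52), dark clamp (690,222), and rest (630,392). Next I'll triangulate these and enlarge the angles.

Run:
```python
from h import *
a,A=json.load(open('w1.json'));b,B=json.load(open('w2.json'))
for l in NAMES:
    for p in A[l]:
        for q in B[l]:
            P=tri([(a,p),(b,q)])
            e=max(np.linalg.norm(proj(a,P)-p),np.linalg.norm(proj(b,P)-q))
            if e<12 and -.02<P[2]<.1: print(l,np.round(P,3),round(e,1))
i1=cv2.imread('pics/w1.png');i2=cv2.imread('pics/w2.png')
def c(i,u,v): return cv2.resize(i[v-33:v+33,u-33:u+33],(264,264),interpolation=cv2.INTER_CUBIC)
cv2.imwrite('pics/m1.png',np.vstack([np.hstack([c(i1,306,184),c(i1,293,97),c(i1,394,310)]),np.hstack([c(i2,436,182),c(i2,339,192),c(i2,510,313)])]))
```

```text
plane_dark [0.438 0.012 0.013] 0.2
clamp_light [ 0.439 -0.133  0.037] 0.2
clamp_dark [0.425 0.261 0.038] 0.3
guard [0.427 0.138 0.005] 1.0
guard [0.324 0.125 0.011] 0.1
guard [0.282 0.269 0.008] 1.2
clamp_tray [ 0.62   0.003 -0.002] 3.0
guard_rest [0.615 0.265 0.013] 0.1
```

View pics/m1.png

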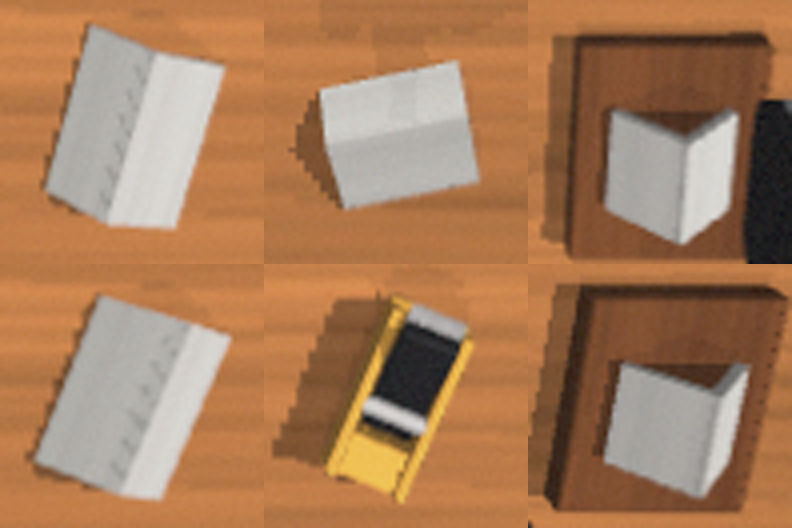

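Mid angle at w1 crop: ridge runs from px (312,163.5) to (300.5,206.5). Rest ridge: (400,311) to (399.5,338). The small angle's ridge is only about 45 mm, so the mid one should be the guard. I'll check its length.

Run:
```python
from h import *
a,_=json.load(open('w1.json'));b,_=json.load(open('w2.json'))
def seg(n,p,q,r,s):
    P=tri([(a,p),(b,r)]);Q=tri([(a,q),(b,s)]);d=Q-P
    print(n,np.round(P,3),np.round(Q,3),'mid',np.round((P+Q)/2,4),'len',round(np.linalg.norm(d),4),'yaw',round(np.degrees(np.arctan2(d[1],d[0])),1))
seg('guard',(311.75,163.5),(300.5,206.5),(451,163.75),(433.5,207))
seg('rest',(400.25,310.75),(399.5,337.75),(523.75,310.25),(520,338.25))
# yaws of planes at cheek height via minAreaRect long side
for l,m,f in(('plane_dark',b,'w2'),('plane_red',b,'w2')):
    im=env.camera('wrist')
    for d in env.cut_out('wrist',l)[:1]:
        r=cv2.boxPoints(cv2.minAreaRect(cv2.findNonZero(d['mask'].astype(np.uint8))))
        P=plane(m,r,.02);e=[P[1]-P[0],P[2]-P[1]];e=sorted(e,key=np.linalg.norm)[1]
        print(l,np.round(P.mean(0),3),np.round(np.linalg.norm(P[1]-P[0]),3),np.round(np.linalg.norm(P[2]-P[1]),3),round(np.degrees(np.arctan2(e[1],e[0])),1))
# trays: green & blue floor in scene image
s=env.camera_model('scene');im=env.camera('scene');hsv=cv2.cvtColor(im,cv2.COLOR_BGR2HSV)
for n,lo,hi in(('green',(50,120,60),(75,255,255)),('blue',(105,150,90),(125,255,255))):
    k=cv2.inRange(hsv[200:],lo,hi);c=max(cv2.findContours(k,0,2)[0],key=cv2.contourArea)+[0,200]
    r=cv2.boxPoints(cv2.minAreaRect(c)); ap=cv2.approxPolyDP(c,6,True).reshape(-1,2)
    P=plane(s,ap.astype(float),.006);print(n,np.round(P[:,:2],3).tolist(),'c',np.round(P.mean(0),3))
go(.45,.15,.2,180)
```

```text
guard [0.4   0.147 0.027] [0.454 0.132 0.025] mid [0.4272 0.1393 0.026 ] len 0.0561 yaw -15.2
rest [0.599 0.268 0.034] [0.642 0.27  0.036] mid [0.6202 0.2691 0.0351] len 0.0432 yaw 2.5
plane_dark [0.438 0.012 0.02 ] 0.061 0.031 158.1
plane_red [ 0.405 -0.255  0.02 ] 0.041 0.063 -5.0
green [[0.563, -0.325], [0.667, -0.333], [0.679, -0.183], [0.578, -0.175]] c [ 0.622 -0.254  0.006]
blue [[0.56, -0.07], [0.658, -0.079], [0.673, 0.072], [0.576, 0.083]] c [0.617 0.001 0.006]
t 5.8 pos [ 0.4397 -0.0153  0.3013] yaw -180.0 turn 0.0 units before turn [-0.52  8.27  5.06] after [-0.52  8.27  5.06]
```

Guard confirmed (ridge 26 mm high, 56 mm long). The rest ridge measures 35 mm against 37.5, and the trays have yaw of about -6°. Dark plane first.

Emit:
play_rows --commands '[[[0.1,0.7,0],0],[[0,0.65,0],0],[[0,0,1],0.8],[[0,0,1],0.8],[[0,0,1],0.8],[[0,0,1],0.8],[[0,0,1],0.8],[[0,0,1],0.8],[[0,0,1],0.7],[[0,0,1],0],[[0,0,1],0],[[0,0,1],0],[[0,0,0],0],[[0,0,0],0],[[0,0,0],0]]'

```text
t: 7.05
position: [0.4383, 0.0117, 0.1022]
orientation: [[-0.927, 0.374, 0.001], [0.374, 0.927, -0.0], [-0.001, 0.0, -1.0]]
force: [-0.3, -0.9, 0.5]
opening: 0.998
grip_force: 0.0
```

```bash
cat > chk.py <<'E'
import sys
from h import *
# label, approx x,y, z of measured rectangle : mask rectangle back-projected
l,x,y,z=sys.argv[1],*map(float,sys.argv[2:5])
m,im=snap('wrist','pics/last.png')
for d in env.cut_out('wrist',l):
    n=cv2.findNonZero(d['mask'].astype(np.uint8)); r=cv2.boxPoints(cv2.minAreaRect(cv2.convexHull(n)))
    P=plane(m,r,z);e=[P[1]-P[0],P[2]-P[1]];e=sorted(e,key=np.linalg.norm)
    print(l,round(d['p'],2),np.round(P.mean(0),4),'sides',np.round([np.linalg.norm(v) for v in e],4),'yaw',round(np.degrees(np.arctan2(e[1][1],e[1][0])),1))
print('pin',[(np.round(d['location'],3).tolist(),round(d['p'],2)) for d in env.pinpoint('wrist',l)])
go(x,y,z)
E
python3 chk.py plane_dark .438 .012 .02; python3 -c "
import cv2;cv2.imwrite('pics/a.png',cv2.imread('pics/last.png'))"
```

```text
plane_dark 0.61 [0.4368 0.0123 0.02  ] sides [0.028  0.0648] yaw -20.9
pin [([0.438, 0.012, 0.003], 0.95)]
t 7.2 pos [0.439  0.0116 0.1027] yaw 158.0 turn -0.0 units before turn [ 0.06 -0.    4.13] after [0.05 0.   4.13]
```

View pics/a.png

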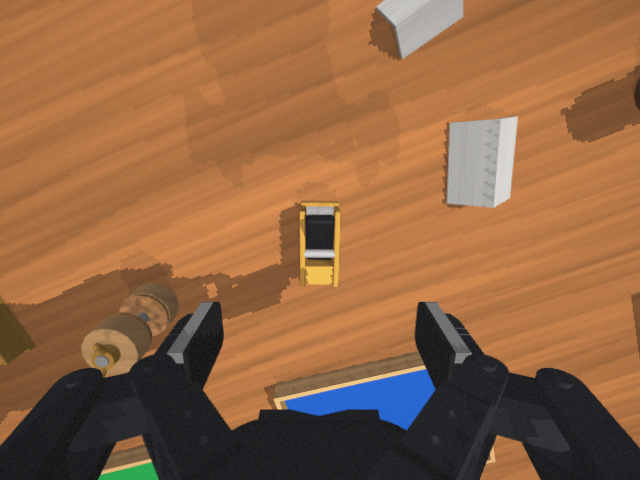

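The dark plane sits at (320,245), centred and aligned between the pads. I'll descend and grip.

Emit:
play_rows --commands '[[[0,0,1],0],[[0,0,1],0],[[0,0,1],0],[[0,0,1],0],[[0,0,0.6],0],[[0,0,0.35],0],[[0,0,0],0],[[0,0,0],0]]'

```text
t: 7.87
position: [0.4383, 0.0117, 0.0029]
orientation: [[-0.927, 0.374, 0.001], [0.374, 0.927, -0.0], [-0.001, 0.0, -1.0]]
force: [0.6, -0.2, 0.1]
opening: 1.0
grip_force: 0.0
```

Emit:
play_rows --commands '[[[0,0,0],0],[[0,0,0],0],[[0,0,0],0],[[0,0,0],0],[[0,0,0],0],[[0,0,0],0],[[0,0,0],0],[[0,0,0],0],[[0,0,0],0],[[0,0,0],0]]' --hand 1

```text
t: 8.7
position: [0.4383, 0.0118, 0.0029]
orientation: [[-0.927, 0.374, 0.001], [0.374, 0.927, 0.0], [-0.001, 0.001, -1.0]]
force: [0.8, -0.1, 5.4]
opening: 0.318
grip_force: 60.0
```

Emit:
play_rows --commands '[[[0,0,-0.5],0],[[0,0,-1],0],[[0,0,-1],0],[[0,0,-1],0],[[0,0,-1],0],[[0,0,-1],0],[[0,0,0],0],[[0,0,0],0]]'

```text
t: 9.37
position: [0.4385, 0.0117, 0.1127]
orientation: [[-0.927, 0.374, 0.002], [0.374, 0.927, -0.0], [-0.002, 0.001, -1.0]]
force: [0.3, 0.1, -2.4]
opening: 0.317
grip_force: 59.5
```

Run:
```python
from h import *
print(env.read_state()['opening'],env.read_state()['grip_force'])
c=np.array([.622,-.252]);u=np.array([np.sin(np.radians(6)),np.cos(np.radians(6))])
for k in(.036,-.036): print(np.round(c+k*u,4))
p=c+.036*u;go(p[0],p[1],.11,174)
```

```text
0.3172415391743833 59.49828162789345
[ 0.6258 -0.2162]
[ 0.6182 -0.2878]
t 9.4 pos [0.4385 0.0117 0.1127] yaw 158.0 turn -4.0 units before turn [-12.95  -7.06   0.16] after [-10.51 -10.35   0.13]
```

Emit:
play_rows --commands '[[[0,0,0],-1],[[0,0,0],-1],[[0,0,0],-1],[[0,0,0],-1],[[-0.95,-0.94,0],0],[[-0.95,-0.94,0],0],[[-0.95,-0.94,0],0],[[-0.95,-0.94,0],0],[[-0.95,-0.94,0],0],[[-0.95,-0.94,0],0],[[-0.95,-0.94,0],0],[[-0.95,-0.94,0],0],[[-0.95,-0.94,0],0],[[-0.95,-0.94,0],0],[[-0.95,-0.94,0],0],[[0,0,0],0],[[0,0,0],0],[[0,0,1],0],[[0,0,1],0],[[0,0,1],0]]'

```text
t: 11.03
position: [0.6226, -0.2143, 0.0505]
orientation: [[-0.995, 0.104, -0.002], [0.104, 0.995, 0.001], [0.002, 0.001, -1.0]]
force: [-0.3, -0.3, -1.4]
opening: 0.314
grip_force: 59.7
```

Run:
```python
from h import *
go(.6258,-.2162,.0095,174)
m,im=snap('wrist','pics/b.png')
```

```text
t 11.0 pos [ 0.6226 -0.2143  0.0505] yaw 174.1 turn 0.01 units before turn [-0.17 -0.08  2.05] after [-0.17 -0.08  2.05]
```

View pics/b.png

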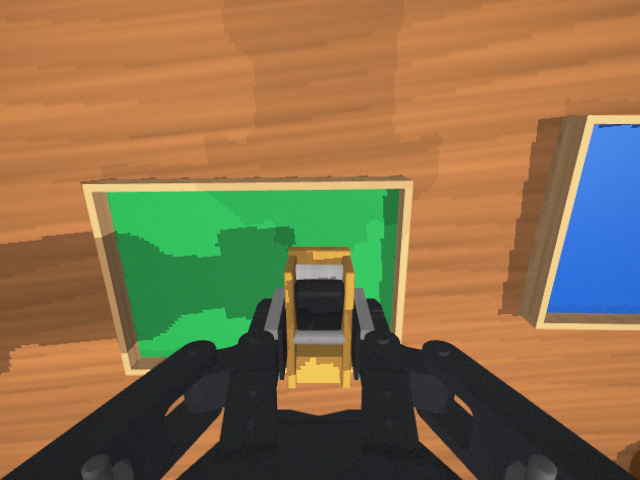

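Run:
```python
from h import *
m=env.camera_model('wrist')
print(np.round(plane(m,[(85,185),(412,182),(128,374)],.018),4))
print(np.round(plane(m,[(288,387),(353,387)],.074),4))
go(.6258,-.2162,.0095,174)
```

```text
[[ 0.5541 -0.3251  0.018 ]
 [ 0.5698 -0.1603  0.018 ]
 [ 0.6688 -0.3352  0.018 ]]
[[ 0.6405 -0.2285  0.074 ]
 [ 0.6434 -0.2015  0.074 ]]
t 11.1 pos [ 0.6196 -0.2129  0.0455] yaw 174.1 turn 0.01 units before turn [-0.34 -0.14  1.8 ] after [-0.32 -0.13  1.8 ]
```

Emit:
play_rows --commands '[[[0,0,0],0],[[0,0,0],0],[[0,0,0],0]]'

```text
t: 11.33
position: [0.6245, -0.2155, 0.0535]
orientation: [[-0.995, 0.104, 0.001], [0.104, 0.995, -0.0], [-0.001, -0.0, -1.0]]
force: [0.5, -0.4, -1.9]
opening: 0.315
grip_force: 59.6
```

Run:
```python
from h import *
go(.6258,-.2162,.0095,174); s=env.read_state();print(np.round(s['joint_pos'],3),np.round(s['qvel'],3),s['force'])
```

```text
t 11.3 pos [ 0.6245 -0.2155  0.0535] yaw 174.0 turn 0.01 units before turn [-0.07 -0.03  2.2 ] after [-0.07 -0.03  2.2 ]
[-0.428  0.644  0.046  0.972  0.    -0.324] [-0.004 -0.006  0.019 -0.001 -0.002  0.001] [ 0.52070494 -0.4422867  -1.90093625]
```

Emit:
play_rows --commands '[[[-0.05,0,0.8],0],[[0,0,0.6],0],[[0,0,0.4],0],[[0,0,0.3],0],[[0,0,0.1],0],[[0,0,0],0],[[0,0,0],0],[[0,0,0],0],[[0,0,0],0]]'

```text
t: 12.08
position: [0.6249, -0.2158, 0.009]
orientation: [[-0.995, 0.104, 0.0], [0.104, 0.995, 0.0], [-0.0, 0.0, -1.0]]
force: [-2.6, 1.6, 5.2]
opening: 0.315
grip_force: 60.5
```

Emit:
play_rows --commands '[[[0,0,0],0],[[0,0,0],0],[[0,0,0],0],[[0,0,0],0],[[0,0,-0.4],0],[[0,0,-1],0],[[0,0,-1],0],[[0,0,-1],0],[[0,0,-1],0],[[0,0,-1],0],[[0,0,-1],0],[[0,0,-1],0],[[0,0,0],0],[[0,0,0],0],[[0,0,0],0],[[0,0,0],0]]' --hand -0.2

```text
t: 13.42
position: [0.6241, -0.2155, 0.1548]
orientation: [[-0.995, 0.104, -0.002], [0.104, 0.995, 0.001], [0.002, 0.001, -1.0]]
force: [0.3, 0.7, 0.0]
opening: 0.603
grip_force: 0.0
```

```bash
python3 chk.py plane_dark .626 -.216 .02;python3 -c "
from h import *
go(.407,-.257,.15,172)"
```

```text
plane_dark 0.63 [ 0.6234 -0.2531  0.02  ] sides [0.1218 0.1689] yaw 84.9
plane_dark 0.62 [ 0.626  -0.2163  0.02  ] sides [0.028  0.0646] yaw 172.2
pin [([0.623, -0.217, 0.009], 0.82)]
t 13.6 pos [ 0.6242 -0.2155  0.1549] yaw 174.0 turn -0.0 units before turn [-0.11 -0.02  6.75] after [-0.09 -0.01  6.75]
t 13.6 pos [ 0.6242 -0.2155  0.1549] yaw 174.0 turn 0.5 units before turn [10.58 -3.2   0.27] after [10.47 -3.56  0.25]
```

Emit:
play_rows --commands '[[[0.96,-0.29,0],0],[[0.96,-0.29,0],0],[[0.96,-0.29,0],0],[[0.96,-0.29,0],0],[[0.96,-0.29,0],0],[[0.96,-0.29,0],0],[[0.96,-0.29,0],0],[[0.96,-0.29,0],0],[[0.96,-0.29,0],0],[[0.96,-0.29,0],0],[[0.96,-0.29,0],0],[[0,0,1],0],[[0,0,1],0],[[0,0,0.6],0],[[0,0,0],0],[[0,0,0],0],[[0,0,0],0],[[0,0,0],0],[[0,0,0],0]]' --hand -1

```text
t: 15.15
position: [0.409, -0.2578, 0.1052]
orientation: [[-0.995, 0.104, 0.002], [0.104, 0.995, -0.001], [-0.002, -0.001, -1.0]]
force: [-0.1, -1.5, 0.1]
opening: 1.0
grip_force: 0.0
```

```bash
python3 chk.py plane_red .407 -.257 .02; cp pics/last.png pics/c.png
```

```text
plane_red 0.86 [ 0.4044 -0.2591  0.02  ] sides [0.0289 0.0644] yaw -3.3
plane_red 0.44 [ 0.5978 -0.0529  0.02  ] sides [0.0968 0.1263] yaw 9.8
pin [([0.405, -0.257, 0.002], 0.7)]
t 15.3 pos [ 0.4087 -0.2575  0.1048] yaw 174.0 turn -0.0 units before turn [0.09 0.02 4.24] after [0.09 0.02 4.24]
```

View pics/c.png

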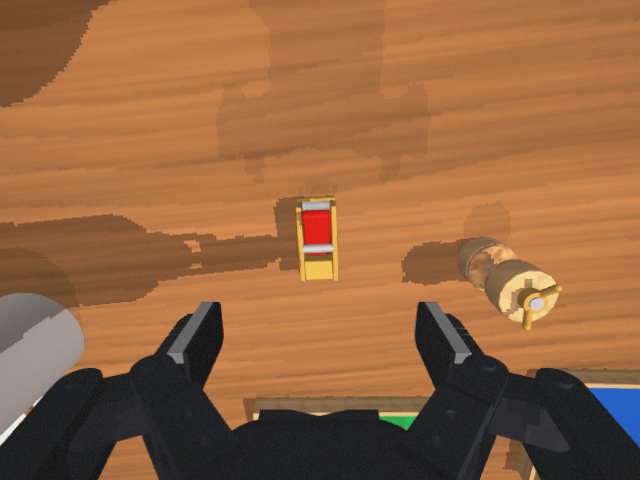

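The red plane is at (317,240), nearly aligned. I'll shift slightly, turn, then grip.

Emit:
play_rows --commands '[[[0.17,0,0],-0.67],[[0,0,1],0],[[0,0,1],0],[[0,0,1],0],[[0,0,1],0],[[0,0,0.7],0],[[0,0,0.4],0],[[0,0,0],0],[[0,0,0],0]]'

```text
t: 16.05
position: [0.4049, -0.2569, 0.0024]
orientation: [[-0.998, 0.058, -0.0], [0.058, 0.998, 0.0], [0.0, 0.0, -1.0]]
force: [1.2, 0.3, 0.7]
opening: 0.997
grip_force: 0.0
```

Emit:
play_rows --commands '[[[0,0,0],0],[[0,0,0],0],[[0,0,0],0],[[0,0,0],0],[[0,0,0],0],[[0,0,0],0],[[0,0,0],0],[[0,0,0],0],[[0,0,0],0],[[0,0,0],0]]' --hand 1

```text
t: 16.88
position: [0.4055, -0.2575, 0.003]
orientation: [[-0.998, 0.058, 0.001], [0.058, 0.998, -0.001], [-0.001, -0.001, -1.0]]
force: [-0.4, 0.4, 6.0]
opening: 0.318
grip_force: 60.4
```

Emit:
play_rows --commands '[[[0,0,-0.5],0],[[0,0,-1],0],[[0,0,-1],0],[[0,0,-1],0],[[0,0,-1],0],[[0,0,0],0.67],[[-0.98,-0.05,0],0],[[-0.98,-0.05,0],0],[[-0.98,-0.05,0],0],[[-0.98,-0.05,0],0],[[-0.98,-0.05,0],0],[[-0.98,-0.05,0],0],[[-0.98,-0.05,0],0],[[-0.98,-0.05,0],0],[[-0.98,-0.05,0],0],[[-0.98,-0.05,0],0],[[-0.98,-0.05,0],0],[[0,0,0],0],[[0,0,0],0],[[0,0,0],0]]'

```text
t: 18.55
position: [0.6171, -0.2898, 0.0913]
orientation: [[-0.995, 0.104, -0.002], [0.104, 0.995, 0.001], [0.002, 0.001, -1.0]]
force: [-0.8, 0.6, -2.0]
opening: 0.315
grip_force: 59.5
```

Emit:
play_rows --commands '[[[0,0,0],0],[[0,0,0],0]]'

```text
t: 18.72
position: [0.6171, -0.2901, 0.0922]
orientation: [[-0.994, 0.105, -0.001], [0.105, 0.994, 0.001], [0.001, 0.001, -1.0]]
force: [0.4, 0.0, -1.6]
opening: 0.314
grip_force: 59.5
```

```bash
python3 -c "
from h import *
go(.619,-.291,.0095,174)"
```

```text
t 18.7 pos [ 0.6171 -0.2901  0.0922] yaw 174.0 turn -0.0 units before turn [-0.1  -0.04  4.13] after [-0.1  -0.03  4.13]
```

Emit:
play_rows --commands '[[[-0.1,0,1],0],[[0,0,1],0],[[0,0,0.8],0],[[0,0,0.6],0],[[0,0,0.4],0],[[0,0,0.3],0],[[0,0,0],0],[[0,0,0],0],[[0,0,0],0],[[0,0,0],0]]'

```text
t: 19.55
position: [0.6207, -0.2909, 0.0111]
orientation: [[-0.995, 0.104, 0.001], [0.104, 0.995, -0.001], [-0.001, -0.0, -1.0]]
force: [-0.6, 0.2, -2.0]
opening: 0.317
grip_force: 59.4
```

Emit:
play_rows --commands '[[[0,0,0],0],[[0,0,0],0],[[0,0,0],0],[[0,0,0],0],[[0,0,-0.4],0],[[0,0,-1],0],[[0,0,-1],0],[[0,0,-1],0],[[0,0,-1],0],[[0,0,-1],0],[[0,0,-1],0],[[0,0,-1],0],[[0,0,0],0],[[0,0,0],0],[[0,0,0],0],[[0,0,0],0]]' --hand -0.2

```text
t: 20.88
position: [0.6193, -0.29, 0.1568]
orientation: [[-0.995, 0.104, -0.002], [0.104, 0.995, 0.001], [0.002, 0.001, -1.0]]
force: [-0.2, -0.2, 0.7]
opening: 0.599
grip_force: 0.0
```

```bash
python3 chk.py plane_red .619 -.291 .02;python3 -c "
from h import *
go(.440,-.132,.15)"
```

```text
plane_red 0.66 [ 0.6214 -0.2915  0.02  ] sides [0.0278 0.0644] yaw -5.2
pin [([0.619, -0.291, 0.009], 0.85)]
t 21.0 pos [ 0.6194 -0.2901  0.1569] yaw 174.0 turn -0.0 units before turn [-0.   -0.05  6.84] after [ 0.01 -0.05  6.84]
t 21.0 pos [ 0.6194 -0.2901  0.1569] yaw 174.0 turn -0.0 units before turn [9.74 6.93 0.37] after [9.75 6.93 0.34]
```

Emit:
play_rows --commands '[[[0.97,0.69,0],0],[[0.97,0.69,0],0],[[0.97,0.69,0],0],[[0.97,0.69,0],0],[[0.97,0.69,0],0],[[0.97,0.69,0],0],[[0.97,0.69,0],0],[[0.97,0.69,0],0],[[0.97,0.69,0],0],[[0.97,0.69,0],0],[[0,0,0],0],[[0,0,0],0],[[0,0,0],0],[[0,0,0],0]]' --hand -1

```text
t: 22.2
position: [0.4425, -0.1337, 0.1583]
orientation: [[-0.995, 0.105, 0.001], [0.105, 0.995, -0.0], [-0.001, -0.0, -1.0]]
force: [0.8, 0.6, 0.4]
opening: 0.998
grip_force: 0.0
```

```bash
cp chk.py chk2.py; python3 chk.py clamp_light .440 -.132 .036; cp pics/last.png pics/d.png
```

```text
pin [([0.442, -0.131, -0.001], 0.75)]
t 22.4 pos [ 0.4423 -0.1336  0.1582] yaw 174.0 turn -0.0 units before turn [0.12 0.07 6.11] after [0.12 0.07 6.11]
```

View pics/d.png

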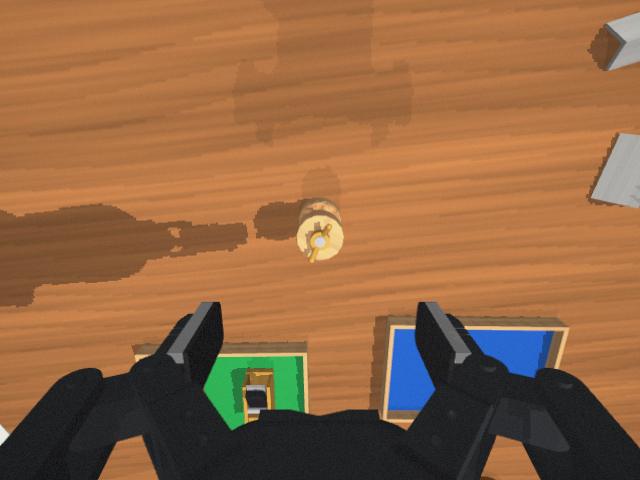

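The clamp's top disc is at (320,239), with the screw at (320,241). I'll compute its position and the blue tray rim corners, (391,319) and (567,322).

Run:
```python
from h import *
m=env.camera_model('wrist')
print(np.round(plane(m,[(320,238.5)],.064),4),np.round(plane(m,[(320,241)],.07),4))
print(np.round(plane(m,[(391,319),(567,322),(383,419)],.018),4))
go(.4405,-.132,.036)
```

```text
[[ 0.4398 -0.1328  0.064 ]] [[ 0.4397 -0.1328  0.07  ]]
[[ 0.5436 -0.0746  0.018 ]
 [ 0.564   0.0928  0.018 ]
 [ 0.6656 -0.0881  0.018 ]]
t 22.4 pos [ 0.4423 -0.1336  0.1582] yaw 174.0 turn -0.0 units before turn [0.1  0.07 6.11] after [0.1  0.07 6.11]
```

Emit:
play_rows --commands '[[[0.12,0.03,1],0],[[0,0,1],0],[[0,0,1],0],[[0,0,1],0],[[0,0,1],0],[[0,0,0.7],0],[[0,0,0.4],0],[[0,0,0],0],[[0,0,0],0],[[0,0,0],0]]'

```text
t: 23.18
position: [0.4402, -0.1327, 0.0371]
orientation: [[-0.995, 0.104, 0.001], [0.104, 0.995, -0.001], [-0.002, -0.0, -1.0]]
force: [-0.3, 0.8, -0.3]
opening: 1.003
grip_force: 0.0
```

Emit:
play_rows --commands '[[[0,0,0],0],[[0,0,0],0],[[0,0,0],0],[[0,0,0],0],[[0,0,0],0],[[0,0,0],0],[[0,0,0],0],[[0,0,0],0],[[0,0,0],0],[[0,0,0],0]]' --hand 1

```text
t: 24.02
position: [0.4397, -0.1324, 0.0369]
orientation: [[-0.995, 0.104, 0.001], [0.104, 0.995, -0.0], [-0.001, -0.0, -1.0]]
force: [-1.3, 0.9, 5.2]
opening: 0.402
grip_force: 59.3
```

Emit:
play_rows --commands '[[[0,0,-0.5],0],[[0,0,-1],0],[[0,0,-1],0],[[0,0,-0.5],0],[[-0.9,0.65,0],0],[[-0.9,0.65,0],0],[[-0.9,0.65,0],0],[[-0.9,0.65,0],0],[[-0.9,0.65,0],0],[[-0.9,0.65,0],0],[[-0.9,0.65,0],0],[[-0.9,0.65,0],0],[[-0.9,0.65,0],0],[[0,0,0],0],[[0,0,0],0],[[0,0,0],0],[[0,0,0],0],[[0,0,0],0]]'

```text
t: 25.52
position: [0.6116, -0.0332, 0.0962]
orientation: [[-0.994, 0.105, -0.001], [0.105, 0.994, 0.0], [0.001, -0.0, -1.0]]
force: [-0.1, -0.1, -1.2]
opening: 0.398
grip_force: 60.0
```

```bash
python3 -c "
from h import *
go(.613,-.033,.043)"
```

```text
t 25.5 pos [ 0.6116 -0.0332  0.0962] yaw 174.0 turn -0.0 units before turn [-0.07  0.02  2.66] after [-0.07  0.02  2.66]
```

Emit:
play_rows --commands '[[[-0.07,0,0.8],0],[[0,0,0.7],0],[[0,0,0.5],0],[[0,0,0.4],0],[[0,0,0.25],0],[[0,0,0],0],[[0,0,0],0],[[0,0,0],0],[[0,0,0],0]]'

```text
t: 26.27
position: [0.6141, -0.0329, 0.0435]
orientation: [[-0.995, 0.104, 0.0], [0.104, 0.995, 0.0], [-0.0, 0.0, -1.0]]
force: [0.3, 0.3, 0.1]
opening: 0.404
grip_force: 60.1
```

Emit:
play_rows --commands '[[[0,0,0],0],[[0,0,0],0],[[0,0,0],0],[[0,0,0],0],[[0,0,-0.4],0],[[0,0,-1],0],[[0,0,-1],0],[[0,0,-1],0],[[0,0,-1],0],[[0,0,-1],0],[[0,0,-0.4],0],[[0,0,0],0],[[0,0,0],0],[[0,0,0],0],[[0,0,0],0]]' --hand -0.4

```text
t: 27.52
position: [0.6129, -0.0327, 0.1576]
orientation: [[-0.995, 0.104, -0.003], [0.104, 0.995, 0.001], [0.003, 0.0, -1.0]]
force: [-0.2, -0.3, -0.9]
opening: 0.703
grip_force: 0.0
```

```bash
python3 chk.py clamp_light .613 -.033 .043; python3 -c "
from h import *
go(.427,.262,.158)"
```

```text
clamp_light 0.56 [ 0.6167 -0.0351  0.043 ] sides [0.0377 0.0561] yaw 2.9
pin [([0.616, -0.029, 0.007], 0.75)]
t 27.7 pos [ 0.6133 -0.0328  0.1581] yaw 174.0 turn -0.0 units before turn [-0.   -0.01  5.76] after [ 0.01 -0.01  5.76]
t 27.7 pos [ 0.6133 -0.0328  0.1581] yaw 174.0 turn -0.0 units before turn [10.8  13.69  0.03] after [1.080e+01 1.369e+01 1.000e-02]
```

Emit:
play_rows --commands '[[[0.77,0.98,0],0],[[0.77,0.98,0],0],[[0.77,0.98,0],0],[[0.77,0.98,0],0],[[0.77,0.98,0],0],[[0.77,0.98,0],0],[[0.77,0.98,0],0],[[0.77,0.98,0],0],[[0.77,0.98,0],0],[[0.77,0.98,0],0],[[0.77,0.98,0],0],[[0.77,0.98,0],0],[[0.77,0.98,0],0],[[0.77,0.98,0],0],[[0,0,0],0],[[0,0,0],0],[[0,0,0],0],[[0,0,0],0]]' --hand -1

```text
t: 29.17
position: [0.4287, 0.2618, 0.1592]
orientation: [[-0.994, 0.105, 0.0], [0.105, 0.994, -0.0], [-0.0, -0.0, -1.0]]
force: [1.2, 0.4, -0.2]
opening: 1.0
grip_force: 0.0
```

```bash
python3 chk.py clamp_dark .427 .262 .037; cp pics/last.png pics/e.png
```

```text
pin [([0.428, 0.26, -0.001], 0.84)]
t 29.3 pos [0.4287 0.2618 0.1593] yaw 173.9 turn -0.0 units before turn [0.09 0.   6.11] after [0.09 0.   6.11]
```

View pics/e.png

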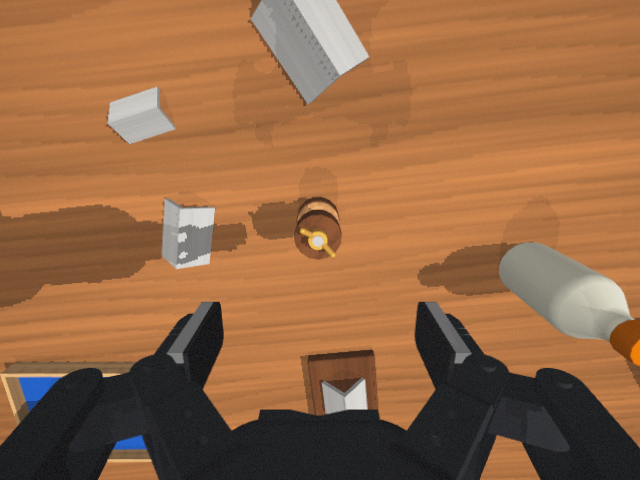

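The dark clamp's screw is at (318,241). Grip, carry, and release the same way.

Emit:
play_rows --commands '[[[0.13,-0.05,1],0],[[0,0,1],0],[[0,0,1],0],[[0,0,1],0],[[0,0,1],0],[[0,0,0.7],0],[[0,0,0.4],0],[[0,0,0],0],[[0,0,0],0],[[0,0,0],0]]'

```text
t: 30.15
position: [0.4265, 0.262, 0.0383]
orientation: [[-0.995, 0.105, 0.002], [0.105, 0.995, 0.001], [-0.001, 0.001, -1.0]]
force: [0.1, 0.7, 0.6]
opening: 1.003
grip_force: 0.0
```

Emit:
play_rows --commands '[[[0,0,0],0],[[0,0,0],0],[[0,0,0],0],[[0,0,0],0],[[0,0,0],0],[[0,0,0],0],[[0,0,0],0],[[0,0,0],0],[[0,0,0],0],[[0,0,0],0]]' --hand 1

```text
t: 30.98
position: [0.426, 0.2619, 0.038]
orientation: [[-0.995, 0.104, 0.001], [0.104, 0.995, 0.0], [-0.001, 0.0, -1.0]]
force: [-1.3, -1.5, 5.5]
opening: 0.399
grip_force: 59.4
```

Emit:
play_rows --commands '[[[0,0,-0.5],0],[[0,0,-1],0],[[0,0,-1],0],[[0,0,-0.5],0],[[-0.99,-0.92,0],0],[[-0.99,-0.92,0],0],[[-0.99,-0.92,0],0],[[-0.99,-0.92,0],0],[[-0.99,-0.92,0],0],[[-0.99,-0.92,0],0],[[-0.99,-0.92,0],0],[[-0.99,-0.92,0],0],[[-0.99,-0.92,0],0],[[-0.99,-0.92,0],0],[[-0.99,-0.92,0],0],[[0,0,0],0],[[0,0,0],0],[[0,0,0],0],[[0,0,0],0],[[0,0,0],0]]'

```text
t: 32.65
position: [0.62, 0.0388, 0.0972]
orientation: [[-0.995, 0.103, -0.001], [0.103, 0.995, 0.0], [0.001, 0.0, -1.0]]
force: [-0.2, -0.1, -0.5]
opening: 0.4
grip_force: 60.0
```

```bash
python3 -c "
from h import *
go(.621,.037,.0435)"
```

```text
t 32.6 pos [0.62   0.0388 0.0972] yaw 174.1 turn -0.0 units before turn [-0.06 -0.08  2.69] after [-0.06 -0.08  2.69]
```

Emit:
play_rows --commands '[[[-0.06,-0.08,0.8],0],[[0,0,0.7],0],[[0,0,0.5],0],[[0,0,0.4],0],[[0,0,0.26],0],[[0,0,0],0],[[0,0,0],0],[[0,0,0],0],[[0,0,0],0]]'

```text
t: 33.4
position: [0.6222, 0.0361, 0.0443]
orientation: [[-0.995, 0.104, 0.0], [0.104, 0.995, 0.0], [-0.0, 0.0, -1.0]]
force: [-0.3, -0.0, -1.1]
opening: 0.403
grip_force: 60.2
```

Emit:
play_rows --commands '[[[0,0,0],0],[[0,0,0],0],[[0,0,0],0],[[0,0,0],0],[[0,0,-0.4],0],[[0,0,-1],0],[[0,0,-1],0],[[0,0,-1],0],[[0,0,-1],0],[[0,0,-1],0],[[0,0,-0.4],0],[[0,0,0],0],[[0,0,0],0],[[0,0,0],0],[[0,0,0],0]]' --hand -0.1

```text
t: 34.65
position: [0.6209, 0.0361, 0.1584]
orientation: [[-0.995, 0.104, -0.003], [0.104, 0.995, 0.0], [0.003, -0.0, -1.0]]
force: [-0.1, -0.1, -0.2]
opening: 0.548
grip_force: 0.0
```

```bash
python3 chk.py clamp_dark .621 .037 .043; python3 -c "
from h import *
go(.427,.139,.158,254.8)"
```

```text
clamp_dark 0.89 [0.624  0.0344 0.043 ] sides [0.0369 0.0554] yaw -4.8
pin [([0.625, 0.034, 0.004], 0.9)]
t 34.8 pos [0.6213 0.0361 0.1589] yaw 174.0 turn -0.0 units before turn [0.01 0.05 5.8 ] after [0.02 0.05 5.8 ]
t 34.8 pos [0.6213 0.0361 0.1589] yaw 174.0 turn -20.2 units before turn [10.2   4.1   0.07] after [-2.42 10.72  0.05]
```

Move to the guard: shift first, then turn.

Emit:
play_rows --commands '[[[0.93,0.37,0],0],[[0.93,0.37,0],0],[[0.93,0.37,0],0],[[0.93,0.37,0],0],[[0.93,0.37,0],0],[[0.93,0.37,0],0],[[0.93,0.37,0],0],[[0.93,0.37,0],0],[[0.93,0.37,0],0],[[0.93,0.37,0],0],[[0.93,0.4,0],0],[[0,0,0],-1],[[0,0,0],-1],[[0,0,0],-1],[[0,0,0],-1],[[0,0,0],-1],[[0,0,0],-1],[[0,0,0],-1],[[0,0,0],-1],[[0,0,0],-1]]' --hand -1

```text
t: 36.47
position: [0.4268, 0.1389, 0.1598]
orientation: [[-0.864, -0.503, -0.001], [-0.503, 0.864, -0.0], [0.001, 0.0, -1.0]]
force: [0.4, 0.2, 0.3]
opening: 0.999
grip_force: 0.0
```

Emit:
play_rows --commands '[[[0,0,0],-1],[[0,0,0],-1],[[0,0,0],-1],[[0,0,0],-1],[[0,0,0],-1],[[0,0,0],-1],[[0,0,0],-1],[[0,0,0],-1],[[0,0,0],-1],[[0,0,0],-1],[[0,0,0],-1],[[0,0,0],-0.2],[[0,0,0],0],[[0,0,0],0],[[0,0,0],0],[[0,0,0],0]]'

```text
t: 37.8
position: [0.427, 0.1389, 0.1601]
orientation: [[-0.263, -0.965, -0.0], [-0.965, 0.263, 0.0], [-0.0, 0.0, -1.0]]
force: [-0.8, 0.1, 0.4]
opening: 0.999
grip_force: 0.0
```

```bash
python3 chk.py guard .427 .139 .026; cp pics/last.png pics/f.png
```

```text
guard 0.9 [0.4254 0.133  0.026 ] sides [0.0418 0.0536] yaw 162.9
guard 0.9 [0.2896 0.2547 0.026 ] sides [0.0543 0.0729] yaw -151.7
guard 0.77 [0.3295 0.1217 0.026 ] sides [0.0325 0.0449] yaw 101.9
pin [([0.283, 0.275, 0.004], 0.81), ([0.319, 0.126, 0.003], 0.8), ([0.424, 0.138, -0.001], 0.61)]
t 38.0 pos [0.4271 0.1389 0.1601] yaw -105.2 turn -0.0 units before turn [-0.   0.   6.7] after [-0.   0.   6.7]
```

View pics/f.png

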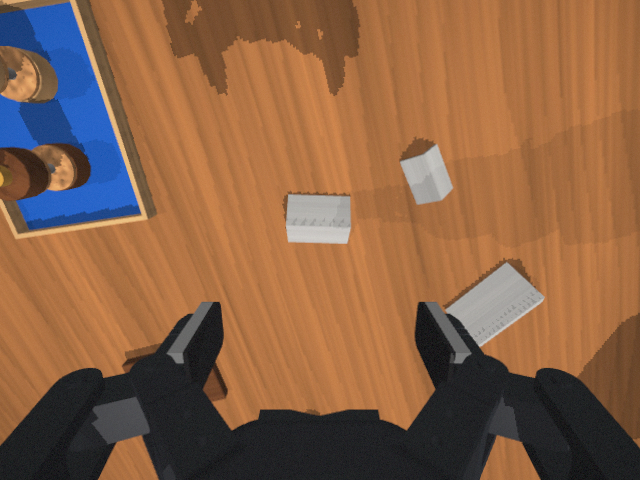

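The guard is at (319,219), centred along the closing axis, with its edges tilted about 2° in the image.

Run:
```python
from h import *
m=env.camera_model('wrist')
P=plane(m,[(287.5,193),(350.5,195.3),(288.5,242),(349.5,244)],.0)
R=plane(m,[(287,221.5),(351,224)],.0255)
for a,b in((P[0],P[1]),(P[2],P[3]),(R[0],R[1])):
    d=b-a;print(np.round((a+b)/2,4),round(np.linalg.norm(d),4),round(np.degrees(np.arctan2(d[1],d[0])),1))
im=cv2.imread('pics/f.png')[180:260,270:370];print(im.shape)
```

```text
[0.4201 0.1168 0.    ] 0.0575 162.7
[0.4325 0.1623 0.    ] 0.0584 162.8
[0.4254 0.136  0.0255] 0.055 162.4
(80, 100, 3)
```

Emit:
play_rows --commands '[[[0,0,1],0.52],[[0,0,1],0],[[0,0,1],0],[[0,0,1],0],[[0,0,1],0],[[0,0,1],0],[[0,0,0.8],0],[[0,0,0.6],0],[[0,0,0.4],0],[[0,0,0],0],[[0,0,0],0],[[0,0,0],0]]'

```text
t: 38.95
position: [0.4278, 0.1391, 0.0048]
orientation: [[-0.297, -0.955, 0.001], [-0.955, 0.297, 0.0], [-0.001, -0.001, -1.0]]
force: [0.7, 0.0, 0.7]
opening: 0.999
grip_force: 0.0
```

Emit:
play_rows --commands '[[[0,0,0],0],[[0,0,0],0],[[0,0,0],0],[[0,0,0],0],[[0,0,0],0],[[0,0,0],0],[[0,0,0],0],[[0,0,0],0],[[0,0,0],0]]' --hand 1

```text
t: 39.7
position: [0.428, 0.1391, 0.0052]
orientation: [[-0.297, -0.955, 0.002], [-0.955, 0.297, 0.0], [-0.001, -0.002, -1.0]]
force: [-1.5, 0.6, 5.8]
opening: 0.634
grip_force: 61.6
```

Emit:
play_rows --commands '[[[0,0,-0.5],0],[[0,0,-1],0],[[0,0,-1],0],[[0,0,-1],0],[[0,0,-1],0],[[0,0,-1],0],[[0,0,0],0],[[0,0,0],0],[[0,0,0],0],[[0,0,0],0]]'

```text
t: 40.53
position: [0.426, 0.1388, 0.113]
orientation: [[-0.297, -0.955, -0.002], [-0.955, 0.297, -0.0], [0.001, 0.002, -1.0]]
force: [-0.2, -1.1, -0.7]
opening: 0.636
grip_force: 63.4
```

Run:
```python
from h import *
m,im=snap('wrist','pics/g.png')
go(.62,.269,.11,272)
cv2.imwrite('pics/gc.png',cv2.resize(im[220:440,180:460],None,fx=2.5,fy=2.5,interpolation=cv2.INTER_CUBIC))
```

```text
t 40.6 pos [0.4259 0.1387 0.1129] yaw -107.3 turn -4.82 units before turn [-9.1  -7.33  0.12] after [-6.17 -9.92  0.14]
```

View pics/gc.png

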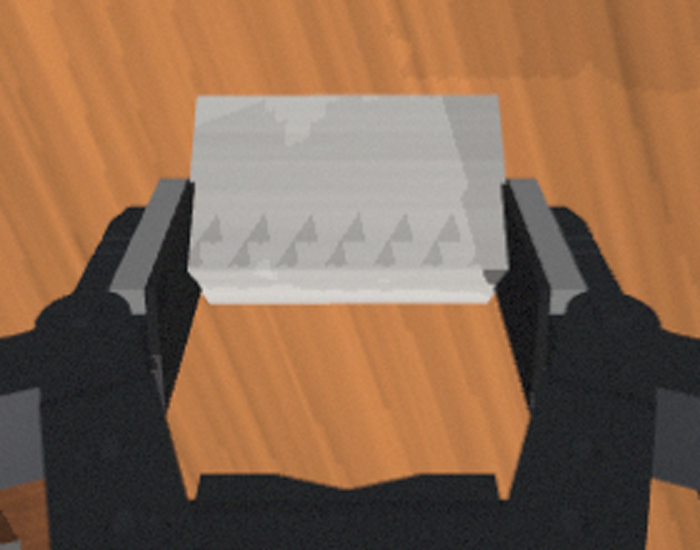

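Guard held square. Near leg edge crop v=95, ridge v=272, far edge v=303. I'll fit its pose in the tool frame.

```bash
cat > fit.py <<'E'
from h import *
from scipy.optimize import least_squares
s=env.read_state();m=env.camera_model('wrist');R=np.array(s['orientation']);p=np.array(s['position'])
c=np.array([(197,95),(499,95),(189,271),(505,271),(211,304),(491,304)])/2.5+[180,220]
G=[(-1,0),(0,25.5),(1,0)]
def pts(q):
    x0,z0,y0,t,w=q;o=[]
    for sx,h in G:
        X=-sx*.0225 ;Z=-h*1e-3
        x=X*np.cos(t)-Z*np.sin(t);z=X*np.sin(t)+Z*np.cos(t)
        for sy in(-1,1): o.append((x0+x-w*sy*.028,y0+sy*.028+w*x,z0+z))
    return np.array(o)
f=lambda q:(proj(m,p+pts(q)@R.T)-c).ravel()
# near edge lies on camera side (+x): sx=-1 -> X=+.0225
r=least_squares(f,[0,0,0,0,0]);print('x0,z0,y0,pitch,yaw',np.round(r.x,4),'res',np.round(r.fun,1))
E
python3 fit.py
```

```text
x0,z0,y0,pitch,yaw [-0.0011  0.0055  0.001   0.0467 -0.0042] res [ 1.9  0.6 -2.   0.1 -2.3  0.2  3.6 -0.3  0.7 -0.2 -2.4 -0.6]
```

Emit:
play_rows --commands '[[[0,0,0],-1],[[0,0,0],-1],[[0,0,0],-1],[[0,0,0],-1],[[0,0,0],-0.6],[[-0.89,-0.99,-0.08],0],[[-0.89,-0.99,-0.08],0],[[-0.89,-0.99,-0.08],0],[[-0.89,-0.99,-0.08],0],[[-0.89,-0.99,-0.08],0],[[-0.89,-0.99,-0.08],0],[[-0.89,-0.99,-0.08],0],[[-0.89,-0.99,-0.08],0],[[-0.89,-0.99,-0.08],0],[[-0.89,-0.99,-0.08],0],[[0,0,0],0],[[0,0,0],0],[[0,0,0],0],[[0,0,0],0],[[0,0,0],0]]'

```text
t: 42.25
position: [0.6206, 0.3199, 0.1301]
orientation: [[0.019, -1.0, -0.001], [-1.0, -0.019, -0.0], [0.0, 0.001, -1.0]]
force: [0.2, 0.0, -0.8]
opening: 0.631
grip_force: 63.4
```

Run:
```python
from h import *
go(.62,.269,.11,271)
m,im=snap('wrist','pics/k.png')
json.dump({k:np.array(v).tolist() for k,v in m.items()},open('k.json','w'))
print(proj(m,[.62,.269,.0375]))
cv2.imwrite('pics/kc.png',cv2.resize(im[60:280,180:460],None,fx=2.5,fy=2.5,interpolation=cv2.INTER_CUBIC))
```

```text
t 42.2 pos [0.6206 0.3199 0.1301] yaw -88.9 turn 0.02 units before turn [2.55 0.08 1.  ] after [2.55 0.08 1.  ]
[[319.76078856 172.69098839]]
```

View pics/kc.png

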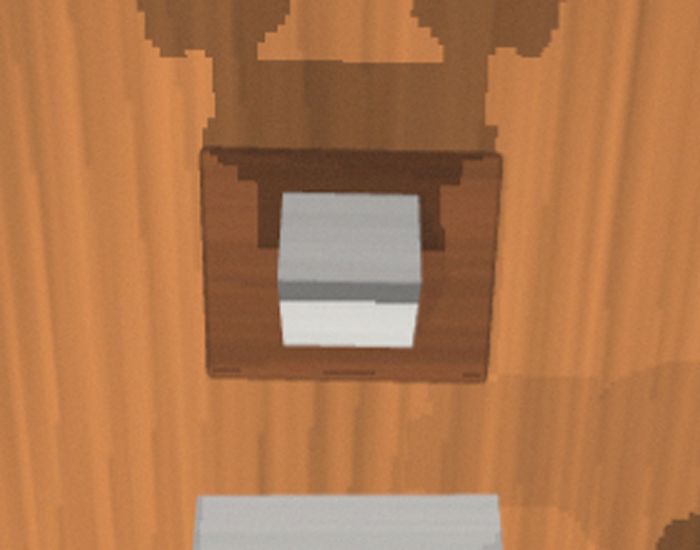

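Rest ridge at crop (277,281)–(421,284), leg edges at v≈194 and 346, block corners (202,150), (500,155), (487,381), (209,377).

Run:
```python
from h import *
m=json.load(open('k.json'))
g=lambda l,z:plane(m,np.array(l)/2.5+[180,60],z)
for n,l,z in(('ridge',[(277,281),(421,284)],.0375),('near',[(283,193),(418,195)],.012),('far',[(285,346.5),(412,347)],.012),('block',[(202,150),(500,155),(487,381),(209,377)],.012)):
    P=g(l,z);d=P[1]-P[0];print(n,np.round(P.mean(0),4),round(np.linalg.norm(d),4),round(np.degrees(np.arctan2(d[1],d[0]))%180,1))
```

```text
ridge [0.6201 0.2692 0.0375] 0.0401 179.9
near [0.62   0.2464 0.012 ] 0.0403 0.3
far [0.6197 0.2925 0.012 ] 0.0401 0.8
block [0.6199 0.2689 0.012 ] 0.0875 0.2
```

Emit:
play_rows --commands '[[[0,0,0],0.15],[[0.85,0,0],0],[[0.85,0,0],0],[[0.87,0,0],0],[[0,0,1],0],[[0,0,1],0],[[0,0,0.9],0],[[0,0,0.5],0],[[0,0,0],0],[[0,0,0],0],[[0,0,0],0],[[0,0,0],0]]'

```text
t: 43.3
position: [0.6231, 0.2699, 0.0638]
orientation: [[0.009, -1.0, 0.003], [-1.0, -0.009, 0.001], [-0.001, -0.003, -1.0]]
force: [0.0, -0.4, 0.3]
opening: 0.631
grip_force: 63.4
```

```bash
python3 -c "
from h import *
go(.621,.2684,.0245,270.4)"
```

```text
t 43.3 pos [0.6231 0.2699 0.0638] yaw -89.5 turn 0.03 units before turn [0.08 0.11 1.96] after [0.07 0.11 1.97]
```

Emit:
play_rows --commands '[[[0,0,0],0],[[0,0,0],0],[[0,0,0],0],[[0,0,0.3],0],[[0,0,0.3],0],[[0,0,0.3],0],[[0,0,0.3],0],[[0,0,0],0],[[0,0,0],0],[[0,0,0],0]]'

```text
t: 44.13
position: [0.622, 0.2694, 0.038]
orientation: [[0.009, -1.0, -0.0], [-1.0, -0.009, 0.0], [-0.0, 0.0, -1.0]]
force: [-0.3, -0.0, -0.8]
opening: 0.635
grip_force: 63.4
```

```bash
python3 -c "
from h import *
go(.621,.2684,.0227,270.4);m,im=snap('wrist','pics/n.png')
cv2.imwrite('pics/nc.png',cv2.resize(im[220:440,180:460],None,fx=2.5,fy=2.5,interpolation=cv2.INTER_CUBIC))"
```

```text
t 44.1 pos [0.622  0.2694 0.038 ] yaw -89.5 turn 0.03 units before turn [0.05 0.05 0.77] after [0.05 0.05 0.77]
```

View pics/nc.png

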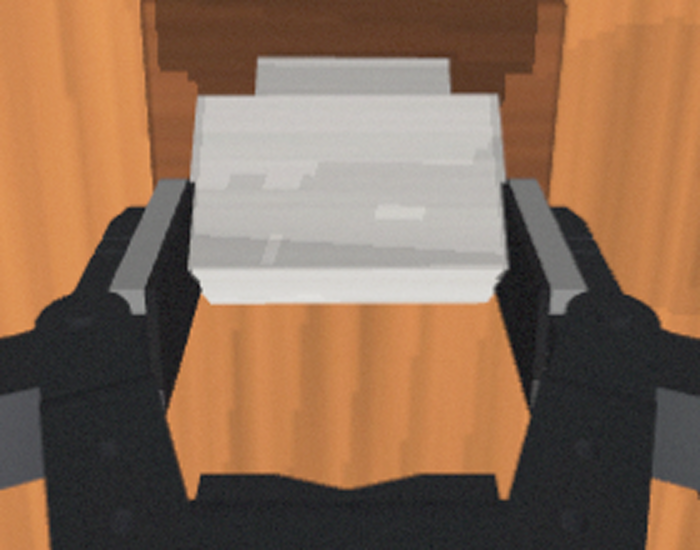

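The fixed angle (crop 257–450) is centred under the guard (197–499). I'll lower slowly.

Emit:
play_rows --commands '[[[0.05,0.05,0.15],0],[[0,0,0.15],0],[[0,0,0.15],0],[[0,0,0.15],0],[[0,0,0.1],0],[[0,0,0],0],[[0,0,0],0],[[0,0,0],0]]'

```text
t: 44.85
position: [0.621, 0.2684, 0.0241]
orientation: [[0.009, -1.0, -0.0], [-1.0, -0.009, -0.0], [0.0, 0.0, -1.0]]
force: [-0.0, 0.8, -0.6]
opening: 0.632
grip_force: 63.4
```

Emit:
play_rows --commands '[[[0,0,0.05],0],[[0,0,0.03],0],[[0,0,0],0],[[0,0,0],0],[[0,0,0],0]]'

```text
t: 45.27
position: [0.6214, 0.2691, 0.0233]
orientation: [[0.01, -1.0, 0.001], [-1.0, -0.01, 0.001], [-0.001, -0.001, -1.0]]
force: [-0.7, 3.2, 5.6]
opening: 0.628
grip_force: 63.9
```

Emit:
play_rows --commands '[[[0,0,0],0],[[0,0,0],0],[[0,0,0],0],[[0,0,0],0],[[0,0,0],0]]' --hand -0.5

```text
t: 45.68
position: [0.6208, 0.2681, 0.0221]
orientation: [[0.009, -1.0, -0.001], [-1.0, -0.009, -0.0], [0.0, 0.001, -1.0]]
force: [0.0, 0.5, -1.0]
opening: 0.755
grip_force: 0.0
```

Emit:
play_rows --commands '[[[0,0,0],0],[[0,0,-0.3],0],[[0,0,-0.5],0],[[0,0,-1],0],[[0,0,-1],0],[[0,0,-1],0],[[0,0,-1],0],[[0,0,-1],0],[[-1,0,0],0],[[-1,0,0],0],[[-0.5,0,0],0],[[0,0,0],0],[[0,0,0],0],[[0,0,0],0],[[0,0,0],0]]' --hand -0.8

```text
t: 46.93
position: [0.6205, 0.3173, 0.1383]
orientation: [[0.008, -1.0, -0.001], [-1.0, -0.008, -0.001], [0.001, 0.001, -1.0]]
force: [-0.2, -0.3, 0.4]
opening: 0.899
grip_force: 0.0
```

Run:
```python
from h import *
m,im=snap('wrist','pics/q.png')
json.dump({k:np.array(v).tolist() for k,v in m.items()},open('q.json','w'))
u,v=proj(m,[.62,.269,.043])[0].astype(int);print(u,v)
c=im[v-75:v+75,u-100:u+100];s=env.camera_model('scene');si=env.camera('scene')
cv2.imwrite('pics/qc.png',cv2.resize(c,None,fx=4,fy=4,interpolation=cv2.INTER_CUBIC))
for n in('plane_dark','plane_red','clamp_light','clamp_dark','guard','mug','glue_bottle'):print(n,[(np.round(d['location'],3).tolist(),round(d['p'],2)) for d in env.pinpoint('scene',n)][:3])
```

```text
318 175
plane_dark [([0.621, -0.215, 0.005], 0.92)]
plane_red [([0.622, -0.289, 0.006], 0.74)]
clamp_light [([0.614, -0.034, 0.008], 0.94), ([0.468, -0.506, -0.0], 0.52)]
clamp_dark [([0.626, 0.033, 0.006], 0.88)]
guard [([0.289, 0.275, 0.002], 0.79), ([0.619, 0.271, 0.017], 0.65), ([0.323, 0.125, 0.003], 0.52)]
mug [([0.472, -0.505, 0.004], 0.82)]
glue_bottle [([0.494, 0.454, -0.0], 0.56)]
```

View pics/qc.png

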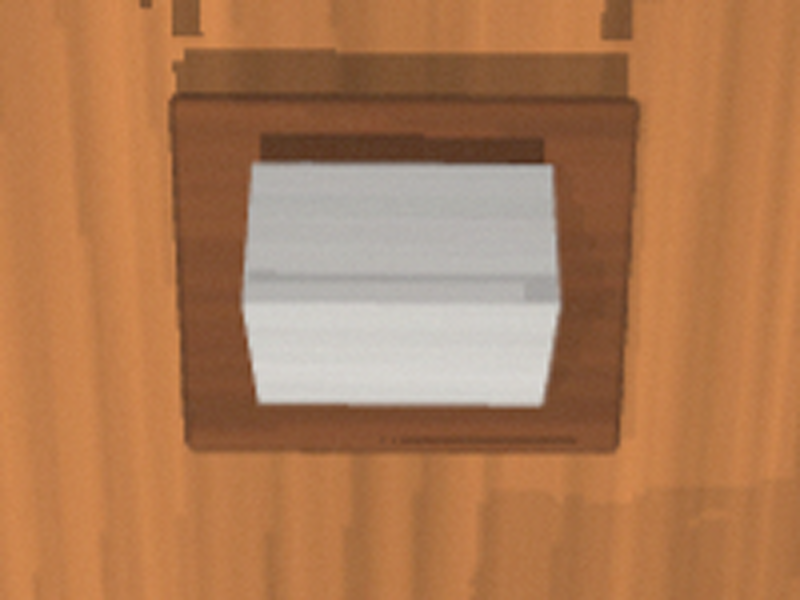

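The guard is nested: its ridge is at crop (243–560, 302), exactly where the seated height predicts. Everything else is in its place, and the mug and bottle are unmoved. Handing in.

```bash
python3 -c "
from cell import env
print(env.sign_off())"
```

```text
the job is handed in; nothing more can be done
None
```

I handed the job in at about 47 s of the 144 s: my last camera check showed both planes in the green tray, both clamps in the blue tray and the guard seated over the fixed angle, all released, with the mug and glue bottle unmoved; no verdict was returned.

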